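# Lock the grinder's adjusting nut with its jam nut

### The job

Slide the open-ended spanner onto the grinder's lower nut so that its handle lies on the ledge beside the upright post, and let go of it. Then, with the post keeping the spanner and lower nut from turning, tighten the jam nut above by its cross bar, clockwise from above, until it goes solid, and nip it up firmly but not hard (about 14 N sideways at the end of the bar; never as much as 20 N). The lower nut must stay at its setting, the spanner stays on it, and the other things on the bench are left alone.

Things in the scene. Friction and masses are not known exactly. Their poses are not given: they have to be found in the camera images.
- grinder: Opened coffee-grinder drive, fixed: black base plate 12 mm thick (x -195 to +90, y +-60 mm), a round aluminium pedestal (radius 45 mm, flat top 55 mm above the bench) with an upright spindle (radius 10 mm, top 103 mm above the bench). Origin: on the spindle's axis at bench height, z up. The spanner belongs along its -x axis: jaw on the pedestal, tail on the ledge, air between.
- post: Aluminium post 12 x 12 mm, 28 mm tall, standing on the ledge; part of the grinder. Origin: centre of its foot, at x = -171, y = +19 mm in the grinder's frame; its near face is at y = +13 mm, 3 mm beside the tail of a spanner laid along the grinder's x axis. It stops the tail from swinging clockwise (to +y), 171 mm from the spindle.
- spanner: Loose open-ended spanner, about 0.28 kg, 225 mm long, lying flat. Origin: under the middle of its black rubber sleeve (47 long, 24 wide, 16 mm thick: grip here); x points along it to the jaw, z up. Steel jaw and tail are 10 mm thick, underside 3 mm above the origin; tail 20 mm wide, ends at x = -122 mm.
- jaw (a point): Centre of the spanner's jaw, 80 mm ahead (+x) of the spanner's origin, 8 mm above it; in plan it lies on the nut's axis when the spanner is home. Jaw 42 mm between its parallel faces, about 72 mm wide outside; throat 24.5 mm behind this point, flared tips about 23 mm ahead of it.
- nut_centre (a point): Centre of the lower nut on the spindle's axis. Lower nut: steel hexagon, 40 mm across flats, 46 mm across corners, 16 mm tall, standing on the pedestal's top; at joint value 0 two flats are parallel to the grinder's x axis. It turns on the spindle with light friction (0.12 N m).
- lower_nut (a joint): Angle of the lower nut (rad), clockwise from above positive; starts within 0.04 of 0, which is its setting. Jaw play lets it turn to about 0.15 when loaded, before the spanner's tail meets the post and holds it. It may not go beyond 0.25 either way.
- bar_end (a point): Point on the cross bar's axis, 55 mm from the spindle axis, 85 mm above the bench, at the bar's end on the grinder's +y side; starts 60 to 135 degrees counter-clockwise from the grinder's x axis. Tightening moves it clockwise, towards the grinder's +x. The bar is round, 10 mm thick, reaches 65 mm either side of the spindle and goes through the jam nut.
- multimeter: Bystander: grey handheld meter 150 x 75 x 40 mm, lying left of the work. Leave alone.
- screw_jar: Bystander: glass jar 52 mm across, 60 mm tall, right of the work, beyond the spanner. Leave alone.
- burr: Bystander: dark steel burr ring, 64 mm across, 12 mm tall, left of the work. Leave alone.
- ledge (a point): Middle of the top of the grinder's ledge block, 171 mm from the spindle towards the grinder's -x, 55 mm above the bench, level with the pedestal's top. The ledge is 26 mm long (x) and 50 mm wide (y); between it and the pedestal only the base plate lies below the spanner.
- jam_top (a point): Centre of the jam nut's top face, 94 mm above the bench. Jam nut: steel hexagon, 32 mm across flats, 22 mm tall. It drags with about 0.25 N m (4 to 5 N at the bar's end, enough to carry an unheld lower nut along), goes solid after 0.55 to 1.3 rad of turning on the lower nut, at a place that cannot be seen, and stays where left. The torque reaches the post via the spanner.

How it is judged (in metres and radians):
On the way, in this order (a step that is already met when the one before it is completed fails the run):
1. the spanner is home on the lower nut (jaw centre within 8 mm of the nut's axis, flat on the pedestal and ledge) and let go (horizontal distance between jaw and nut_centre below 0.008 m and z of jaw in the frame of grinder below 0.064 m and z of spanner in the frame of grinder above 0.046 m and angle between the x axis of spanner and the x axis of grinder, either way round below 0.15 rad and contact force between the fingers and spanner below 0.1 N), for 0.2 s.
2. the jam nut is solid and nipped up: bar end over 30 mm to the grinder's +x, the spanner, not touched by the robot, bearing on the post with over 2.5 N (loose drag gives 0.7 to 1.5 N) (x of bar_end in the frame of grinder above 0.03 m and contact force between spanner and post above 2.5 N and contact force between each of the arm, the fingers and spanner below 0.1 N), for 0.15 s.
At the end, for the whole second after the job is handed in: The jam nut is left tightened (bar end over 30 mm to the grinder's +x of the spindle), the lower nut is within 0.25 rad of its setting, and the spanner rests, let go, on the lower nut with its jaw centre within 8 mm of the nut's axis (x of bar_end in the frame of grinder above 0.03 m and value of joint lower_nut between -0.25 and 0.25 rad and horizontal distance between jaw and nut_centre below 0.008 m and z of jaw in the frame of grinder below 0.064 m and linear speed of spanner below 0.02 m/s); the robot touches nothing.
It fails at once if the lower nut is turned more than 0.25 rad from its setting (value of joint lower_nut above 0.25 rad or value of joint lower_nut below -0.25 rad).
It fails at once if the jam nut is overtightened: the spanner bears on the post with more than 7 N (over 20 N at the bar's end) (contact force between spanner and post above 7 N).
It fails at once if a bystander is moved more than 15 mm (distance of any of multimeter, screw_jar, burr from where it was at the start of the episode above 0.015 m).
It also fails if it takes over 72 s, if anything falls off the work surface, if the arm or the gripper's body presses on something with over 40 N, if the wrist force passes 120 N, or if a joint passes its speed limit or range.

### The arm

A 6-joint arm with a two-finger parallel gripper is mounted at the origin on the work surface. World frame = base frame: x ahead of the robot, y to its left, z up, the work surface at z = 0. Lengths are in mm, angles in rad, forces in N, time in s.
With the tool pointing down it reaches from about 275 to 750 mm from the base axis. Payload 10.2 kg.
Tool frame: the origin (TCP) lies at the very end of the fingers, on their centre line; the grasp point (between the pads) lies 19 mm behind it; x points along the fingers, z is the direction in which the jaws open and shut, and the axes are right-handed (so a half turn about x gives the same grasp; the last joint's range is limited). The gripper opens to 85 mm and grips with 20 to 120 N. Pads are 22 mm wide; open, the fingers measure 114 mm over their backs; the gripper's body (76 mm by 85 mm) begins 54 mm behind the grasp point. The pads swing forward as they close: fully open they stand 13 mm farther back than shut.
Start: joints at [-1.428, 0.313, 1.498, -0, 1.331, -0.223], TCP at [187.778, -490.276, 231.294] pointing down, gripper open.
Joint ranges: [-2.94, 2.94], [-0.97, 2.17], [0.19, 2.56], [-1.23, 4.37], [0.02, 3.11], [-2.88, 2.88]. Speed limits (rad/s): [2.39, 2.39, 3.01, 3.14, 3.14, 3.14].

### API

Orientations are given as a unit quaternion [w, x, y, z].
In Python, from rig import sense, vision, job gives the robot as it stands. The module is installed in compiled form; this text tells all that it offers.
- The arm moves only by the shell command python3 -m pendant 'ROWS' [FORCE]. ROWS is JSON, a list of rows, each a list of 7 numbers: the turn, a rotation vector about the tool's x, y, z in rad, then the shift along the tool's x, y, z in cm, then the opening, from 0 (shut) to 1 (fully open). A call has exactly 5 rows; each row is the pose to reach, as a shift and turn from the pose commanded when the call began, along the tool's axes at that moment; what a row does not reach only later rows make up. A row lasts 1/8 s, in which the tool goes at most 62.5 mm and 10.7 degrees, less where a joint would pass 70% of its speed; a pose out of reach is approached as far as the arm can. A call with a gripper value outside its range is refused whole. The fingers move at their own pace and stop on an object; FORCE is the grip in N (left out, the last holds). Time passes only in rows, so rows that repeat a pose let the fingers close, or fill a call up. It gives the time, the measured TCP pose, the force and the opening at its end, in the units of the state.
- sense(): the state, without advancing time (a new reading comes with each control period).
- vision.capture(name): name is "scene" or "top" or "wrist"; returns the picture (384x512x3 uint8, red, green, blue); there is no depth.
- vision.calibration(name): a dict with "K" (3x3 intrinsics, pixels), "extrinsics" (4x4, takes a point from camera to world coordinates). Camera axes: x right, y up, looking along -z (the intrinsics and any distortion apply to the point x, -y, -z); pixel columns grow to the right and rows downward; lengths in mm; the calibration is good to about 2 mm. The wrist camera is an equidistant fisheye: a pixel r from the principal point sees the ray r / f radians off the axis. A picture is of the moment at which its call begins: read the wrist's pose just before it. calibration takes no time and is no camera call; for the wrist camera it gives the pose at the moment of the call.
- job.finish_job(): hands the job in, once; it reports no verdict.
The state is a dict: "time_s": time; "joints": joint angles; "dq": joint speeds; "tau": joint torques, N m; "eef_pos": TCP position; "ee_rot": TCP orientation; "force": force on the tool from outside, world axes, zero at the start; "wrist_torque": the same for the moment, N m; "grip_width": opening from 0.0 (shut) to 1.0 (fully open).
Only numpy, scipy, OpenCV 4.12 (cv2) and the standard library are available. Lean on these libraries where they do the work, as an engineer would, in place of code of your own. Each camera call takes 0.05 s, during which the arm holds its last target.

## Working session

There is one attempt and no reset: what is moved stays moved. The work goes in short steps, Python scripts to look and compute and a shell command to move; the robot and the scene stay as the last step left them, time stands still between calls to the robot, and variables do not carry over. Pictures are saved under pics/ and viewed, and the job is handed in when it is done.

```bash
mkdir -p pics; ls
python3 - <<'E'
from rig import sense, vision
import cv2
print(sense())
for n in ["scene","top","wrist"]:
    c=vision.calibration(n); print(n,c)
    im=vision.capture(n); cv2.imwrite(f"pics/{n}0.png",im[:,:,::-1])
E
```

```text
pics
{'time_s': 0.0, 'joints': array([-1.42841168e+00,  3.13450265e-01,  1.49841942e+00,  1.09405855e-05,
        1.33100677e+00, -2.23398240e-01]), 'dq': array([ 1.48090358e-03,  5.67316923e-05, -1.88492597e-03,  4.69040801e-04,
       -1.34728075e-03, -5.18927316e-04]), 'tau': array([ 1.07481985e-03, -4.12261283e+01, -2.59740454e+01, -1.42599461e-04,
        4.13469766e-03,  6.03134310e-06]), 'eef_pos': array([ 187.73778234, -490.01597549,  230.74159224]), 'ee_rot': array([ 0.58229217,  0.4010611 ,  0.58290202, -0.40038864]), 'force': array([-1.31694689, -0.3680547 , -0.00451193]), 'wrist_torque': array([ 0.0234457 , -0.02679096, -0.03410287]), 'grip_width': 1.002696469782848}
scene {'K': array([[347.0880112 ,   0.        , 255.32727564],
       [  0.        , 347.0880112 , 190.67626952],
       [  0.        ,   0.        ,   1.        ]]), 'extrinsics': array([[ 2.10418740e-01, -6.89667006e-01,  6.92880490e-01,
         1.19591977e+03],
       [ 9.77543800e-01,  1.56763714e-01, -1.40830598e-01,
        -1.11823407e+02],
       [-1.14923023e-02,  7.06954425e-01,  7.07165729e-01,
  
[... 454 characters left out ...]
+01],
       [-1.35018653e-02,  1.50412656e-01,  9.88531098e-01,
         1.13397530e+03],
       [ 0.00000000e+00,  0.00000000e+00,  0.00000000e+00,
         1.00000000e+00]])}
wrist {'K': array([[297.31863964,   0.        , 248.2022941 ],
       [  0.        , 297.31863964, 193.79317652],
       [  0.        ,   0.        ,   1.        ]]), 'extrinsics': array([[ 3.58495515e-01,  8.92459277e-01,  2.73856541e-01,
         2.57154460e+02],
       [-9.33529703e-01,  3.43289719e-01,  1.03317293e-01,
        -4.63549161e+02],
       [-1.80565838e-03, -2.92692002e-01,  9.56205068e-01,
         3.74466866e+02],
       [ 0.00000000e+00,  0.00000000e+00,  0.00000000e+00,
         1.00000000e+00]])}
```

View pics/scene0.png

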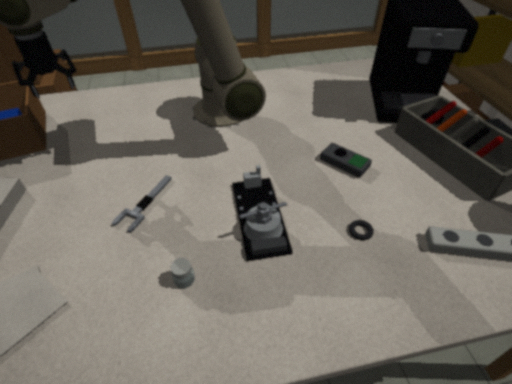

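View pics/top0.png

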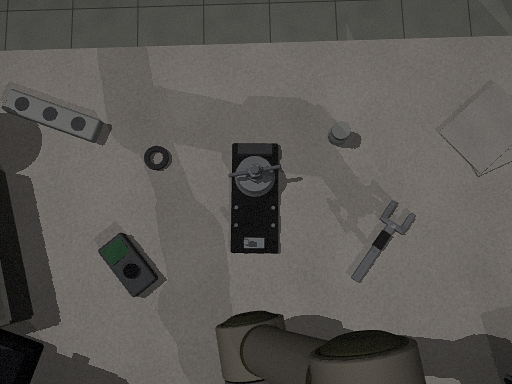

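View pics/wrist0.png

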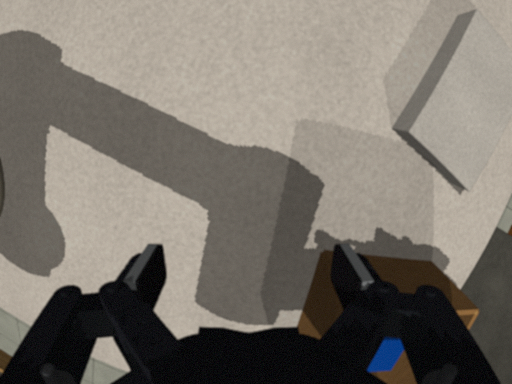

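The top view shows the grinder plate at px x 232–280, y 143–253, spindle near (255,172) and ledge towards the robot. The spanner lies at right, its tail at (357,278) and jaw at (398,215), sleeve at about (382,240). The bar's left end is at about (229,177). I'll measure these from the top and scene views first.

```bash
cat > h.py <<'E'
import numpy as np, cv2
from rig import sense, vision
from scipy.spatial.transform import Rotation as R
def ray(cal,uv,name):
    K=np.array(cal["K"]);E=np.array(cal["extrinsics"])
    u,v=uv; x=(u-K[0,2])/K[0,0]; y=(v-K[1,2])/K[1,1]
    if name=="wrist":
        r=np.hypot(x,y); s=np.sin(r)/r if r>1e-9 else 1
        d=np.array([x*s,-y*s,-np.cos(r)])
    else: d=np.array([x,-y,-1.])
    d=E[:3,:3]@d; return E[:3,3],d/np.linalg.norm(d)
def onz(cal,uv,z,name):
    o,d=ray(cal,uv,name); return o+d*(z-o[2])/d[2]
def proj(cal,P,name):
    K=np.array(cal["K"]);E=np.array(cal["extrinsics"])
    p=E[:3,:3].T@(np.asarray(P,float)-E[:3,3]); x,y,z=p[0],-p[1],-p[2]
    if name=="wrist":
        r=np.hypot(x,y); th=np.arctan2(r,z); return np.array([K[0,2]+K[0,0]*th*x/r,K[1,2]+K[1,1]*th*y/r])
    return np.array([K[0,2]+K[0,0]*x/z,K[1,2]+K[1,1]*y/z])
def tool():
    s=sense(); q=s["ee_rot"]; return s["eef_pos"],R.from_quat([q[1],q[2],q[3],q[0]])
E
python3 - <<'E'
from h import *
im=cv2.imread("pics/top0.png")
for (x0,y0,x1,y1,n) in [(215,130,315,265,'g'),(335,185,435,295,'s')]:
    cv2.imwrite(f"pics/top0_{n}.png",cv2.resize(im[y0:y1,x0:x1],None,fx=4.4,fy=4.4,interpolation=cv2.INTER_CUBIC)*1)
c=vision.calibration("top")
g=cv2.cvtColor(im,cv2.COLOR_BGR2GRAY)
m=(g<45).astype(np.uint8); m[:, :215]=0;m[:,300:]=0;m[:130]=0;m[262:]=0
cn,_=cv2.findContours(m,cv2.RETR_EXTERNAL,cv2.CHAIN_APPROX_NONE)
k=max(cn,key=cv2.contourArea); b=cv2.boxPoints(cv2.minAreaRect(k)); print(b)
W=np.array([onz(c,p,12,"top") for p in b]);print(W.round(1))
print([np.linalg.norm(W[i]-W[i-1]).round(1) for i in range(4)])
for nm,uv,z in [("jar",(340,131),60),("burr",(157,157),12),("meter",(129,265),40),("sleeve",(382,240),10),("tail",(357,278),10),("barL",(229,177),85),("barR",(283,173),85)]:
    print(nm,onz(c,uv,z,"top").round(0))
E
```

```text
[[231. 165.]
 [280. 165.]
 [280. 253.]
 [231. 253.]]
[[654.5  83.   12. ]
 [651.  -43.6  12. ]
 [425.5 -36.   12. ]
 [428.6  87.   12. ]]
[np.float64(226.0), np.float64(126.7), np.float64(225.6), np.float64(123.0)]
jar [ 723. -194.   60.]
burr [681. 275.  12.]
meter [405. 335.  40.]
sleeve [ 452. -293.   10.]
tail [ 359. -225.   10.]
barL [608.  84.  85.]
barR [615. -46.  85.]
```

Run:
```python
import cv2
a=cv2.imread("pics/top0_g.png");print(a.shape)
```

```text
(594, 440, 3)
```

View pics/top0_g.png

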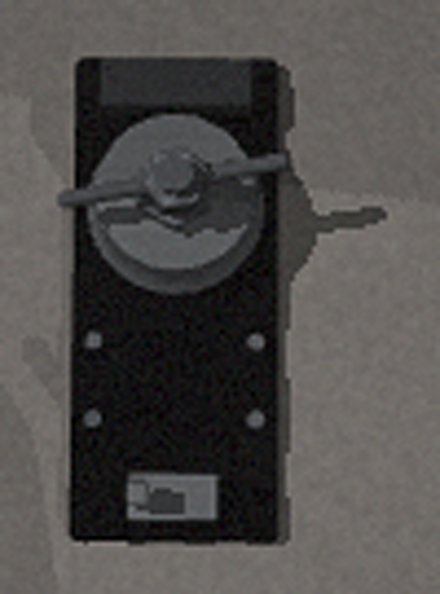

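View pics/top0_s.png

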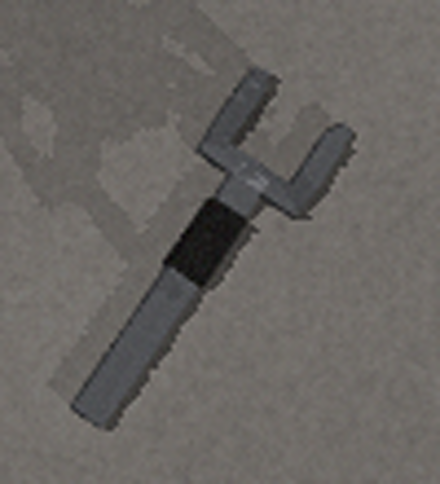

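Run:
```python
from h import *
p,r=tool(); print(p.round(1)); print(r.as_matrix().round(3))
c=vision.calibration("top")
# spanner points from crop s (scale4.4, off 335,185)
f=lambda a,b,o:((a+.5)/4.4-.5+o[0],(b+.5)/4.4-.5+o[1])
o=(335,185)
pts={"sl_TL":(213,198),"sl_TR":(252,218),"sl_BL":(165,267),"sl_BR":(204,289),"tailL":(73,405),"tailR":(110,430),"tipL":(262,72),"tipR":(343,126)}
W={k:onz(c,f(*v,o),16 if k[0]=='s' else 13,"top") for k,v in pts.items()}
for k in W: print(k,W[k].round(1))
sl=np.mean([W[k] for k in W if k[:2]=="sl"],0); t=(W["tailL"]+W["tailR"])/2; tp=(W["tipL"]+W["tipR"])/2
for a,b in ((t,sl),(sl,tp),(t,tp)): d=b-a; print(np.hypot(*d[:2]),np.degrees(np.arctan2(d[1],d[0])))
print("sleeve",sl)
o=(215,130)
for k,v,z in (("TL",(76,58),12),("TR",(278,58),12),("BL",(71,541),12),("BR",(283,541),12),("barL",(62,199),85),("barR",(286,159),85),("spind",(178,165),103),("pedL",(88,205),55),("pedR",(264,200),55)):
    print(k,onz(c,f(*v,o),z,"top").round(1))
```

```text
[ 187.7 -490.1  230.9]
[[-0.     0.934  0.358]
 [ 0.001  0.358 -0.934]
 [-1.     0.    -0.001]]
sl_TL [ 477.1 -296.1   16. ]
sl_TR [ 465.2 -317.5   16. ]
sl_BL [ 438.7 -266.3   16. ]
sl_BR [ 425.8 -287.5   16. ]
tailL [ 362.8 -210.3   13. ]
tailR [ 348.5 -230.3   13. ]
tipL [ 549.3 -330.1   13. ]
tipR [ 516.8 -374.2   13. ]
119.73431946450104 -36.67601980083736
101.26340102192758 -36.577590907731945
220.99763952963852 -36.630918682912984
sleeve [ 451.7104118  -291.83596488   16.        ]
TL [713.7  79.7  12. ]
TR [710.2 -39.9  12. ]
BL [429.7  87.6  12. ]
BR [426.6 -33.3  12. ]
barL [613.8  84.8  85. ]
barR [632.8 -38.6  85. ]
spind [627.1  20.7 103. ]
pedL [616.1  72.1  55. ]
pedR [616.2 -27.1  55. ]
```

Measured spanner (origin about (452,-292), yaw -36.6°) and grinder (spindle about (622,22), yaw -1.5°). Known sizes agree to 1–2 mm. I'll move above the sleeve and rotate on the way.

```bash
python3 -m pendant '[[0.15,0,0,0.5,5,-1,1],[0.3,0,0,1.5,10,-2.5,1],[0.45,0,0,2.5,15,-4,1],[0.6,0,0,3.5,20,-5.5,1],[0.7,0,0,4.5,24,-7,1]]' 40
cat > tgt.py <<'E'
import sys
from h import *
# usage: x y z yawdeg(tool y dir) -> row (tool-axes shift cm, turn)
def need(x,y,z,yaw):
    p,r=tool(); M=r.as_matrix()
    Rt=R.from_euler('z',np.radians(yaw)).as_matrix()@np.array([[0,1,0],[0,0,-1],[-1,0,0]],float)
    # columns: tool x=(0,0,-1), y=(1,0,0), z=(0,-1,0)
    rv=R.from_matrix(M.T@Rt).as_rotvec(); d=M.T@(np.array([x,y,z])-p)/10
    print("t",sense()["time_s"],"pos",p.round(1),"yaw",np.degrees(np.arctan2(M[1,1],M[0,1])).round(2),"rv",rv.round(4),"shift cm",d.round(3))
if __name__=="__main__": need(*map(float,sys.argv[1:5]))
E
python3 tgt.py 452 -292 150 -36.6
```

```text
time_s: 0.78
eef_pos: [388.1, -337.6, 185.8]
ee_rot: [0.409, 0.577, 0.409, -0.577]
force: [0.4, -0.5, 0.5]
grip_width: 0.997
t 0.775 pos [ 388.1 -337.6  185.8] yaw -19.33 rv [ 3.014e-01 -2.000e-04  2.000e-04] shift cm [ 3.584  4.516 -6.419]
```

```bash
python3 -m pendant '[[0.12,0,0,1.2,1.5,-2.1,1],[0.22,0,0,2.4,3,-4.3,1],[0.301,0,0,3.58,4.52,-6.42,1],[0.301,0,0,3.58,4.52,-6.42,1],[0.301,0,0,3.58,4.52,-6.42,1]]'
python3 - <<'E'
from h import *
import pickle
c=vision.calibration("wrist"); im=vision.capture("wrist"); pickle.dump(c,open("c1.pkl","wb"))
cv2.imwrite("pics/w1.png",im[:,:,::-1])
E
python3 tgt.py 452 -292 150 -36.6
```

```text
time_s: 1.4
eef_pos: [450.3, -293.6, 150.7]
ee_rot: [-0.319, -0.631, -0.319, 0.631]
force: [0.4, 0.9, 0.5]
grip_width: 1.001
t 1.45 pos [ 450.2 -293.8  150.9] yaw -36.38 rv [ 0.0039  0.0003 -0.0005] shift cm [ 0.089  0.036 -0.253]
```

View pics/w1.png

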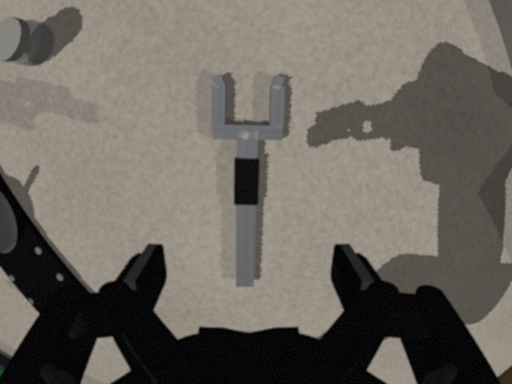

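The wrist view shows the spanner upright in the picture: sleeve at (235–259, 158–205), tail end at (245,287), tips at (218,76) and (278,76).

Run:
```python
from h import *
import pickle
c=pickle.load(open("c1.pkl","rb")); im=cv2.imread("pics/w1.png"); g=cv2.cvtColor(im,cv2.COLOR_BGR2GRAY)
m=(g<50).astype(np.uint8); m[:, :200]=0;m[:,300:]=0;m[:150]=0;m[215:]=0
cn,_=cv2.findContours(m,cv2.RETR_EXTERNAL,cv2.CHAIN_APPROX_NONE); k=max(cn,key=cv2.contourArea)
b=cv2.boxPoints(cv2.minAreaRect(k)); 
W=np.array([onz(c,p,16,"wrist") for p in b]); print(b.round(1).tolist(),W.mean(0),[np.linalg.norm(W[i]-W[i-1]).round(1) for i in range(4)])
print(W.round(1))
pt={"tail":((245,287),13),"tipL":((218,76),13),"tipR":((278,76),13)}
w={q:onz(c,u,z,"wrist") for q,(u,z) in pt.items()}
print(w); d=(w["tipL"]+w["tipR"])/2-w["tail"]; print(np.hypot(*d[:2]),np.degrees(np.arctan2(d[1],d[0])))
```

```text
[[235.0, 204.0], [235.0, 158.0], [258.0, 158.0], [258.0, 204.0]] [ 452.30256282 -293.40455133   16.        ] [np.float64(22.8), np.float64(46.1), np.float64(21.8), np.float64(46.1)]
[[ 440.5 -270.5   16. ]
 [ 477.3 -298.3   16. ]
 [ 464.4 -315.9   16. ]
 [ 427.  -288.9   16. ]]
{'tail': array([ 353.32852668, -218.26481683,   13.        ]), 'tipL': array([ 549.42855017, -331.9495032 ,   13.        ]), 'tipR': array([ 516.42103917, -376.88303044,   13.        ])}
225.37088723119666 -37.16566859032019
```

```bash
python3 tgt.py 452.3 -293 40 -36.8; python3 -m pendant '[[0.007,0,0,3,0.09,-0.2,1],[0.007,0,0,6,0.09,-0.2,1],[0.007,0,0,9,0.09,-0.2,1],[0.007,0,0,11.1,0.09,-0.2,1],[0.007,0,0,11.1,0.09,-0.2,1]]'; python3 tgt.py 452.3 -293 3 -36.8
```

```text
t 1.45 pos [ 450.2 -293.8  150.9] yaw -36.38 rv [ 0.0073  0.0003 -0.0005] shift cm [11.089  0.114 -0.193]
time_s: 2.08
eef_pos: [451.6, -292.3, 38.8]
ee_rot: [-0.316, -0.632, -0.317, 0.633]
force: [0.6, -0.0, 0.5]
grip_width: 1.002
t 2.075 pos [ 451.6 -292.3   38.8] yaw -36.83 rv [-0.0004 -0.0003  0.0021] shift cm [3.583 0.1   0.015]
```

```bash
python3 -m pendant '[[0,0,0,1.5,0.1,0,1],[0,0,0,3,0.1,0,1],[0,0,0,3.55,0.1,0,1],[0,0,0,3.55,0.1,0,0.1],[0,0,0,3.55,0.1,0,0.1]]' 80; python3 -m pendant '[[0,0,0,0,0,0,0.1],[0,0,0,0,0,0,0.1],[0,0,0,0,0,0,0.1],[0,0,0,0,0,0,0.1],[0,0,0,0,0,0,0.1]]' 80; python3 tgt.py 452.3 -293 130 -36.8
```

```text
time_s: 2.7
eef_pos: [453.5, -292.9, 4.4]
ee_rot: [0.317, 0.632, 0.316, -0.632]
force: [0.5, 0.8, -0.4]
grip_width: 0.602
time_s: 3.32
eef_pos: [453.5, -293.0, 4.7]
ee_rot: [0.317, 0.632, 0.316, -0.632]
force: [-1.4, 1.2, 6.5]
grip_width: 0.252
t 3.325 pos [ 453.5 -293.     4.7] yaw -36.79 rv [ 0.0001  0.0002 -0.0009] shift cm [-12.528  -0.087   0.075]
```

```bash
python3 -m pendant '[[0,0,0,-2,0,0,0.1],[0,0,0,-5,0,0,0.1],[0,0,0,-9,0,0,0.1],[0,0,0,-12.5,0,0,0.1],[0,0,0,-12.5,0,0,0.1]]' 80;  python3 - <<'E'
from h import *
import pickle
c=vision.calibration("wrist"); im=vision.capture("wrist"); pickle.dump(c,open("c2.pkl","wb"))
cv2.imwrite("pics/w2.png",im[:,:,::-1])
E
python3 tgt.py 482 24 130 -1.5
```

```text
time_s: 3.95
eef_pos: [454.0, -293.4, 130.9]
ee_rot: [0.318, 0.633, 0.315, -0.632]
force: [0.4, 0.3, -3.6]
grip_width: 0.253
t 4.0 pos [ 453.3 -292.7  128.9] yaw -36.79 rv [-6.16e-01  3.00e-04 -6.00e-04] shift cm [ -0.124 -16.667 -27.08 ]
```

View pics/w2.png

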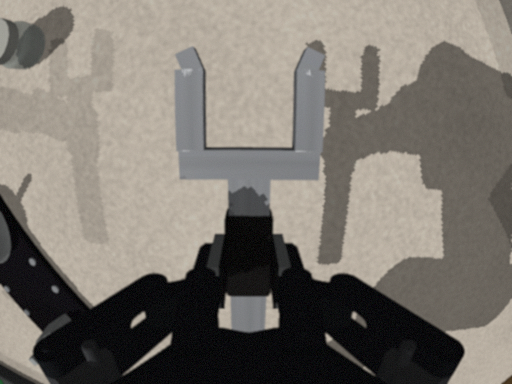

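Spanner gripped and held straight: jaw faces at px x 205 and 294, middle 249.5. I'll carry it above the grinder's -x side.

```bash
python3 -m pendant '[[-0.05,0,0,-0.2,-1.5,-2.5,0.1],[-0.13,0,0,-0.2,-4,-6.5,0.1],[-0.22,0,0,-0.2,-7,-11,0.1],[-0.31,0,0,-0.2,-10,-15.5,0.1],[-0.38,0,0,-0.2,-12,-19,0.1]]' 80; python3 tgt.py 485 25.8 130 -1.5
```

```text
time_s: 4.62
eef_pos: [469.9, -66.4, 129.1]
ee_rot: [-0.43, -0.56, -0.432, 0.561]
force: [0.4, -0.7, -3.1]
grip_width: 0.254
t 4.625 pos [469.9 -66.4 129.1] yaw -14.84 rv [-0.2328 -0.001   0.0036] shift cm [-0.079 -0.897 -9.297]
```

```bash
python3 -m pendant '[[-0.1,0,0,0,-0.4,-4,0.1],[-0.18,0,0,0,-0.7,-7.5,0.1],[-0.233,0,0,0,-0.9,-9.3,0.1],[-0.233,0,0,0,-0.9,-9.3,0.1],[-0.233,0,0,0,-0.9,-9.3,0.1]]' 80;  python3 - <<'E'
from h import *
import pickle
c=vision.calibration("wrist"); im=vision.capture("wrist"); pickle.dump(c,open("c3.pkl","wb"))
cv2.imwrite("pics/w3.png",im[:,:,::-1])
E
python3 tgt.py 485 25.8 130 -1.5
```

```text
time_s: 5.25
eef_pos: [485.9, 23.0, 130.0]
ee_rot: [-0.492, -0.507, -0.493, 0.508]
force: [-0.1, -0.6, -3.8]
grip_width: 0.255
t 5.3 pos [486.1  22.8 130.2] yaw -1.76 rv [-0.0045 -0.0001  0.0014] shift cm [ 0.024 -0.116 -0.3  ]
```

View pics/w3.png

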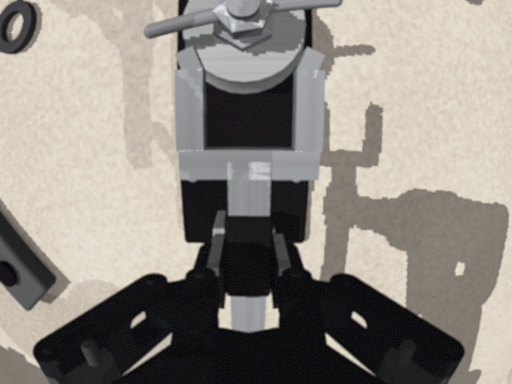

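Run:
```python
from h import *
import pickle
c=pickle.load(open("c3.pkl","rb"))
G=lambda x,y,z,yaw=-1.5,o=(622,22.2):[*(np.array(o)+R.from_euler('z',np.radians(yaw)).as_matrix()[:2,:2]@[x,y]),z]
for n,p in (("spin",(0,0,103)),("ledge",(-171,0,55)),("post",(-171,19,83)),("nearL",(-195,60,12)),("nearR",(-195,-60,12)),("screwmid",(-100,-45,12))): print(n,proj(c,G(*p),"wrist").round(1))
for n,uv,z in (("spin",(243,5),103),("nearL",(186,240),12),("nearR",(306,240),12),("pedL",(180,30),55),("jam",(243,25),72)): print(n,onz(c,uv,z,"wrist").round(1))
im=cv2.imread("pics/w3.png"); cv2.imwrite("pics/w3c.png",cv2.resize(im[0:260,130:360],None,fx=3,fy=2.3,interpolation=cv2.INTER_CUBIC))
```

```text
spin [242.4   2. ]
ledge [244.9 243. ]
post [218.7 259.8]
nearL [185.5 244.6]
nearR [305.9 244.4]
screwmid [295.4 148.5]
spin [620.   21.9 103. ]
nearL [433.7  86.2  12. ]
nearR [430.4 -32.5  12. ]
pedL [620.2  69.1  55. ]
jam [616.   22.6  72. ]
```

View pics/w3c.png

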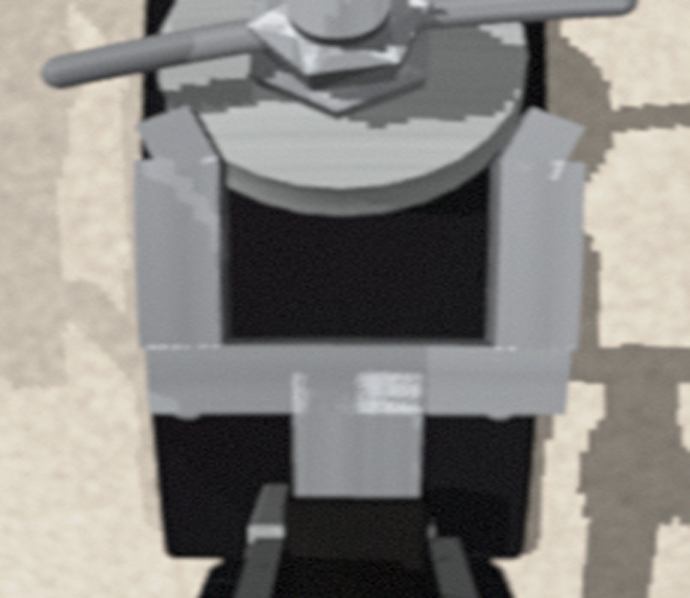

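Run:
```python
from h import *
import pickle
c=pickle.load(open("c3.pkl","rb"))
for z in (138.7,128.7):
  L=onz(c,(206,149),z,"wrist");Rr=onz(c,(294,149),z,"wrist"); print(z,L.round(1),Rr.round(1),np.linalg.norm(L-Rr).round(1),((L+Rr)/2).round(1))
  L=onz(c,(203.5,72),z,"wrist");Rr=onz(c,(296,72),z,"wrist"); print(z,L.round(1),Rr.round(1),np.linalg.norm(L-Rr).round(1),((L+Rr)/2).round(1))
```

```text
138.7 [541.   40.7 138.7] [5.398e+02 2.000e-01 1.387e+02] 40.5 [540.4  20.5 138.7]
138.7 [576.4  40.2 138.7] [575.2  -1.1 138.7] 41.3 [575.8  19.5 138.7]
128.7 [539.6  42.2 128.7] [538.3  -1.3 128.7] 43.5 [538.9  20.4 128.7]
128.7 [577.6  41.7 128.7] [576.3  -2.7 128.7] 44.4 [577.   19.5 128.7]
```

```bash
python3 tgt.py 485 26.3 92 -1.5; python3 -m pendant '[[-0.0045,0,0,0.5,-0.1,-0.35,0.1],[-0.0045,0,0,2,-0.1,-0.35,0.1],[-0.0045,0,0,3.8,-0.1,-0.35,0.1],[-0.0045,0,0,3.8,-0.1,-0.35,0.1],[-0.0045,0,0,3.8,-0.1,-0.35,0.1]]' 80;  python3 - <<'E'
from h import *
import pickle
c=vision.calibration("wrist"); im=vision.capture("wrist"); pickle.dump(c,open("c4.pkl","wb"))
cv2.imwrite("pics/w4.png",im[:,:,::-1])
cv2.imwrite("pics/w4c.png",cv2.resize(cv2.imread("pics/w4.png")[0:260,130:360],None,fx=3,fy=2.3,interpolation=cv2.INTER_CUBIC))
im=vision.capture("scene");cv2.imwrite("pics/s4.png",cv2.resize(im[140:280,180:340,::-1],None,fx=4,fy=4,interpolation=cv2.INTER_CUBIC))
E
python3 tgt.py 485 26.3 62 -1.5
```

```text
t 5.3 pos [486.1  22.8 130.2] yaw -1.76 rv [-0.0045 -0.0001  0.0014] shift cm [ 3.824 -0.112 -0.349]
time_s: 5.92
eef_pos: [485.7, 26.8, 93.2]
ee_rot: [0.494, 0.506, 0.494, -0.506]
force: [0.2, -0.2, -2.7]
grip_width: 0.256
t 6.025 pos [485.9  26.9  93.5] yaw -1.42 rv [ 0.0014  0.0001 -0.001 ] shift cm [ 3.147 -0.089  0.057]
```

View pics/w4c.png

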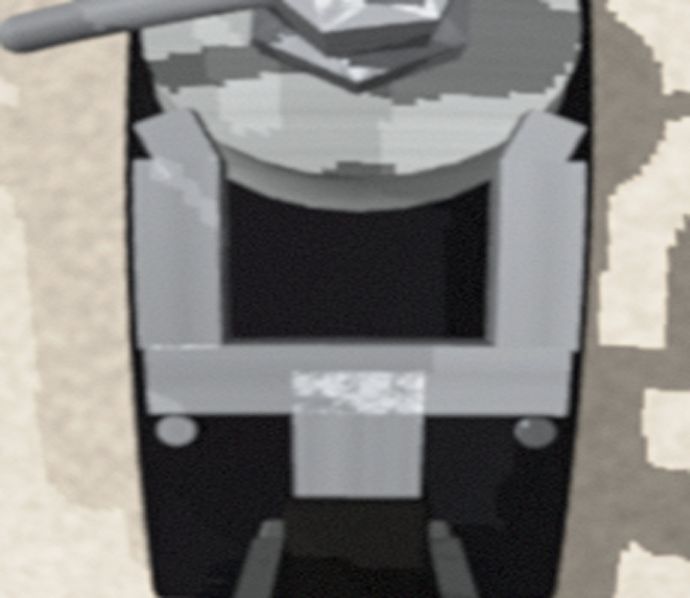

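View pics/s4.png

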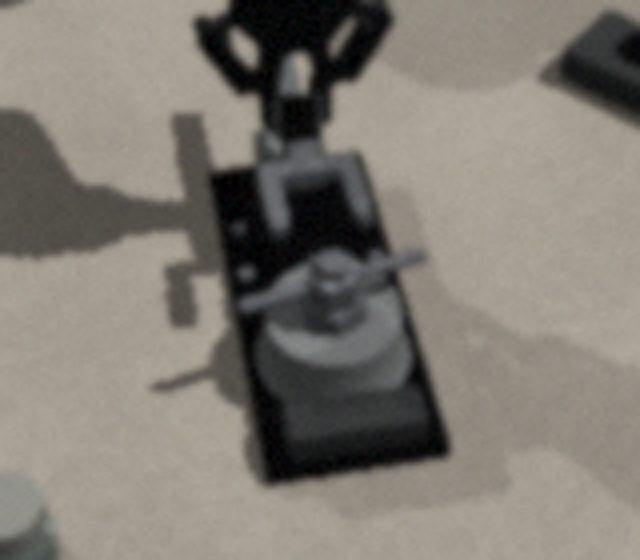

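Run:
```python
from h import *
import pickle
c=pickle.load(open("c4.pkl","rb"))
for n,uv,z in (("nutcorner",(249.3,38.3),55),("nutcornertop",(249.3,34),71),("pedarcL",(206,78),55),("pedarcR",(293.3,78),55),("screwL",(189,187.5),12),("screwR",(308.5,187.5),12),("thrL",(206,149),102),("thrR",(293.3,149),102),("tipL",(203,71),102),("tipR",(296,71),102)): print(n,onz(c,uv,z,"wrist").round(1))
```

```text
nutcorner [601.7  23.4  55. ]
nutcornertop [600.6  23.4  71. ]
pedarcL [577.9  50.   55. ]
pedarcR [576.7  -2.6  55. ]
screwL [497.5  73.7  12. ]
screwR [495.2 -21.5  12. ]
thrL [540.7  44.9 102. ]
thrR [539.8   4.7 102. ]
tipL [576.6  44.8 102. ]
tipR [575.6   3.2 102. ]
```

Jaw centreline extrapolates to y=22.9 at the spindle, and the nut's axis measures 22.7, so it is lined up. I'll descend to sliding height.

```bash
python3 -m pendant '[[0,0,0,0.5,-0.1,0,0.1],[0,0,0,1.5,-0.1,0,0.1],[0,0,0,2.5,-0.1,0,0.1],[0,0,0,3.15,-0.1,0,0.1],[0,0,0,3.15,-0.1,0,0.1]]' 80;  python3 - <<'E'
from h import *
import pickle
c=vision.calibration("wrist"); im=vision.capture("wrist"); pickle.dump(c,open("c5.pkl","wb"))
cv2.imwrite("pics/w5.png",im[:,:,::-1])
cv2.imwrite("pics/w5c.png",cv2.resize(cv2.imread("pics/w5.png")[0:260,130:360],None,fx=3,fy=2.3,interpolation=cv2.INTER_CUBIC))
E
python3 tgt.py 544.5 24.8 62 -1.5
```

```text
time_s: 6.65
eef_pos: [484.3, 27.0, 60.9]
ee_rot: [-0.493, -0.506, -0.494, 0.506]
force: [-0.6, -0.0, -2.4]
grip_width: 0.258
t 6.7 pos [484.6  27.   61.4] yaw -1.42 rv [ 0.0015 -0.      0.0003] shift cm [-0.066  5.997  0.068]
```

View pics/w5c.png

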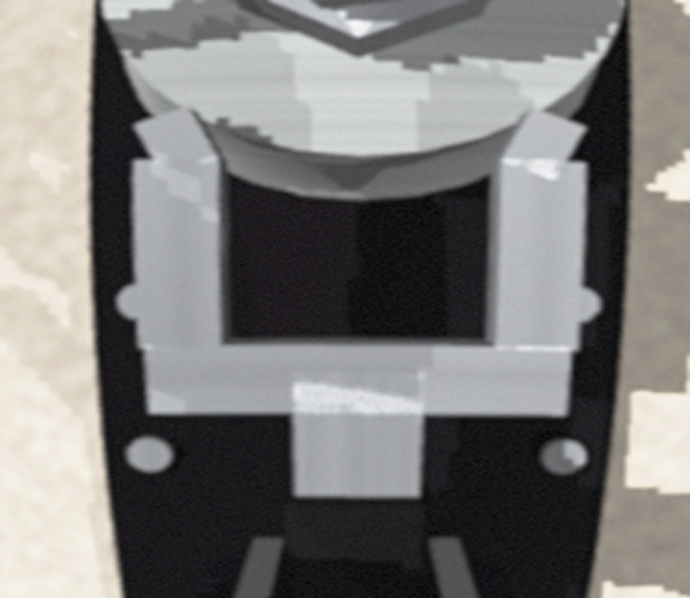

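```bash
python3 -m pendant '[[0,0,0,-0.05,0.7,0.05,0.1],[0,0,0,-0.05,1.4,0.05,0.1],[0,0,0,-0.05,2.1,0.05,0.1],[0,0,0,-0.05,2.8,0.05,0.1],[0,0,0,-0.05,3.3,0.05,0.1]]' 80;  python3 - <<'E'
from h import *
import pickle
c=vision.calibration("wrist"); im=vision.capture("wrist"); pickle.dump(c,open("c6.pkl","wb"))
cv2.imwrite("pics/w6.png",im[:,:,::-1])
cv2.imwrite("pics/w6c.png",cv2.resize(cv2.imread("pics/w6.png")[0:260,130:360],None,fx=3,fy=2.3,interpolation=cv2.INTER_CUBIC))
E
python3 tgt.py 544.5 24.8 62 -1.5
```

```text
time_s: 7.32
eef_pos: [518.0, 25.6, 62.0]
ee_rot: [0.494, 0.506, 0.494, -0.506]
force: [-0.2, -0.4, -3.6]
grip_width: 0.252
t 7.375 pos [518.4  25.6  62. ] yaw -1.42 rv [ 0.0014  0.     -0.0005] shift cm [0.    2.608 0.012]
```

View pics/w6c.png

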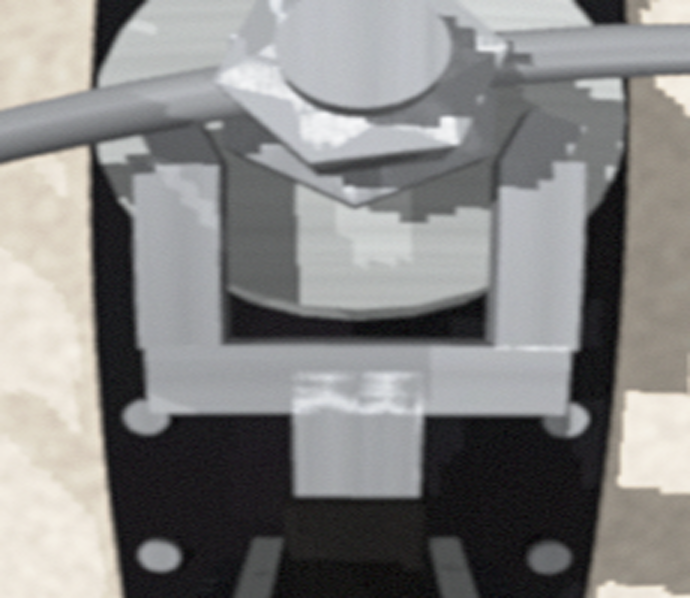

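```bash
python3 -m pendant '[[0,0,0,0,0.6,0,0.1],[0,0,0,0,1.2,0,0.1],[0,0,0,0,1.8,0,0.1],[0,0,0,0,2.3,0,0.1],[0,0,0,0,2.3,0,0.1]]' 80;  python3 - <<'E'
from h import *
import pickle
c=vision.calibration("wrist"); im=vision.capture("wrist"); pickle.dump(c,open("c7.pkl","wb"))
cv2.imwrite("pics/w7.png",im[:,:,::-1])
cv2.imwrite("pics/w7c.png",cv2.resize(cv2.imread("pics/w7.png")[0:260,130:360],None,fx=3,fy=2.3,interpolation=cv2.INTER_CUBIC))
E
python3 tgt.py 544.5 24.8 62 -1.5
```

```text
time_s: 8.0
eef_pos: [540.8, 25.1, 61.9]
ee_rot: [0.494, 0.506, 0.494, -0.506]
force: [-0.1, 0.6, -4.0]
grip_width: 0.253
t 8.05 pos [540.5  25.1  61.9] yaw -1.41 rv [ 0.0015 -0.      0.0002] shift cm [-0.009  0.399  0.021]
```

View pics/w7c.png

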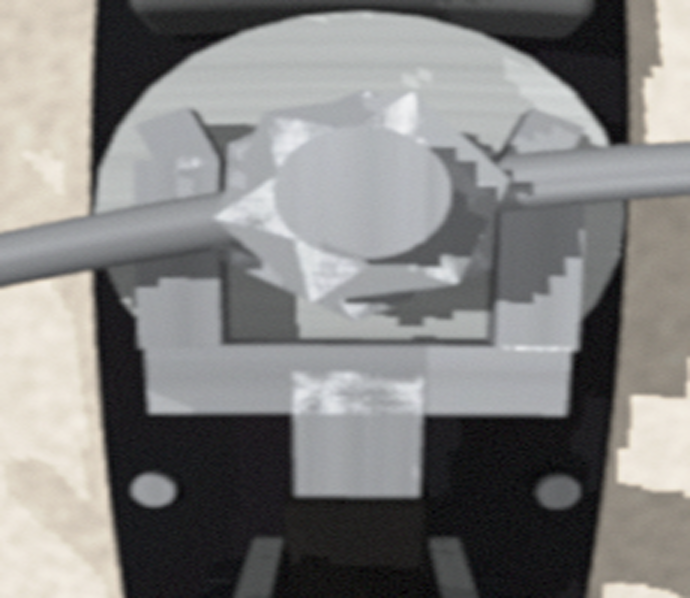

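```bash
python3 -m pendant '[[0,0,0,0,0.15,0,0.1],[0,0,0,0,0.33,0,0.1],[0,0,0,0.25,0.33,0,0.1],[0,0,0,0.5,0.33,0,0.1],[0,0,0,0.5,0.33,0,0.1]]' 80;  python3 - <<'E'
from h import *
import pickle
c=vision.calibration("wrist"); im=vision.capture("wrist"); pickle.dump(c,open("c8.pkl","wb"))
cv2.imwrite("pics/w8.png",im[:,:,::-1])
cv2.imwrite("pics/w8c.png",cv2.resize(cv2.imread("pics/w8.png")[0:260,130:360],None,fx=3,fy=2.3,interpolation=cv2.INTER_CUBIC))
E
python3 tgt.py 544.5 24.8 57 -1.5;python3 -c "
from h import *
print(sense()['force'],sense()['wrist_torque'])"
```

```text
time_s: 8.68
eef_pos: [543.7, 25.0, 56.9]
ee_rot: [-0.494, -0.506, -0.494, 0.506]
force: [-0.2, -0.7, -3.5]
grip_width: 0.253
t 8.725 pos [543.7  25.   56.9] yaw -1.41 rv [ 0.0015 -0.0001  0.0002] shift cm [-0.011  0.076  0.022]
[ 0.92111986 -0.27777349 -3.91567323] [-0.04960438  0.00546854 -0.00562971]
```

View pics/w8c.png

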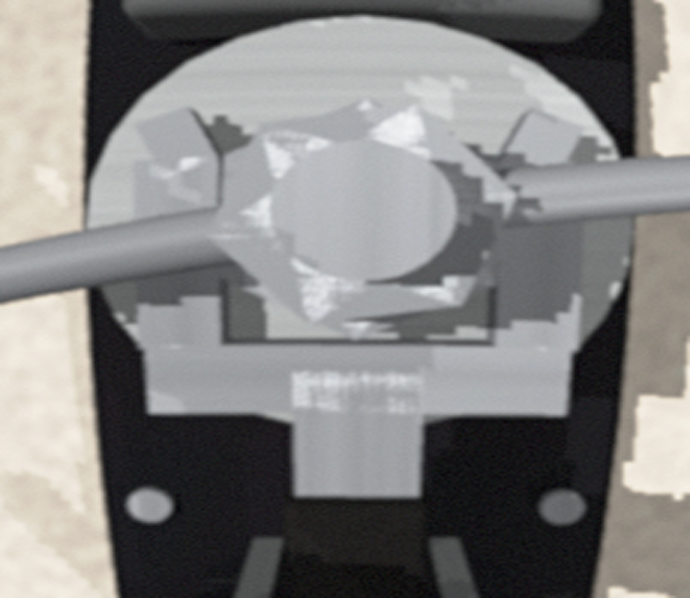

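```bash
python3 -m pendant '[[0,0,0,0.05,0,0,0.1],[0,0,0,0.1,0,0,0.1],[0,0,0,0.15,0,0,0.1],[0,0,0,0.15,0,0,0.1],[0,0,0,0.15,0,0,0.1]]' 80
```

```text
time_s: 9.35
eef_pos: [543.8, 25.0, 56.7]
ee_rot: [0.494, 0.506, 0.494, -0.506]
force: [-6.1, 0.8, 11.2]
grip_width: 0.253
```

```bash
python3 -m pendant '[[0,0,0,0,0,0,0.5],[0,0,0,0,0,0,0.7],[0,0,0,0,0,0,0.9],[0,0,0,0,0,0,1],[0,0,0,0,0,0,1]]' 80;  python3 - <<'E'
from h import *
import pickle
c=vision.calibration("wrist"); im=vision.capture("wrist"); pickle.dump(c,open("c9.pkl","wb"))
cv2.imwrite("pics/w9.png",im[:,:,::-1])
E
```

```text
time_s: 9.98
eef_pos: [543.8, 25.0, 55.4]
ee_rot: [-0.494, -0.506, -0.494, 0.506]
force: [0.1, 0.9, -0.5]
grip_width: 0.996
```

View pics/w9.png

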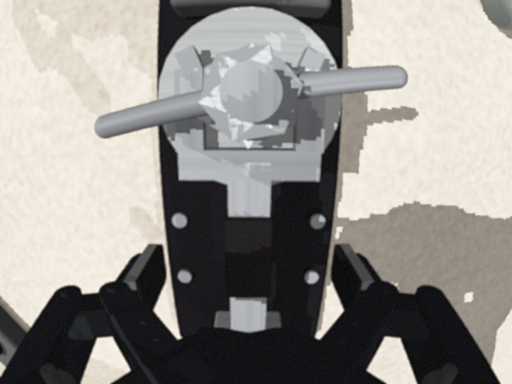

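Let go cleanly and the spanner looks seated: throat line at about (250,149), just behind the nut. I'll rise and check the fit from above before touching the bar.

```bash
python3 -m pendant '[[0,0,0,-2,0,0,1],[0,0,0,-4,0,0,1],[0,0,0,-7,0,0,1],[0,0,0,-9.5,0,0,1],[0,0,0,-9.5,0,0,1]]' ;  python3 - <<'E'
from h import *
import pickle
c=vision.calibration("wrist"); im=vision.capture("wrist"); pickle.dump(c,open("c10.pkl","wb"))
cv2.imwrite("pics/w10.png",im[:,:,::-1])
cv2.imwrite("pics/w10c.png",cv2.resize(cv2.imread("pics/w10.png")[0:280,120:380],None,fx=3,fy=2.1,interpolation=cv2.INTER_CUBIC))
for n,uv,z in (("spin",(0,0),103),):pass
print(sense()["eef_pos"])
E
```

```text
time_s: 10.65
eef_pos: [544.6, 24.9, 151.9]
ee_rot: [0.495, 0.507, 0.493, -0.505]
force: [-0.5, 0.2, 0.3]
grip_width: 1.002
[543.88117105  24.9982041  150.44583982]
```

View pics/w10.png

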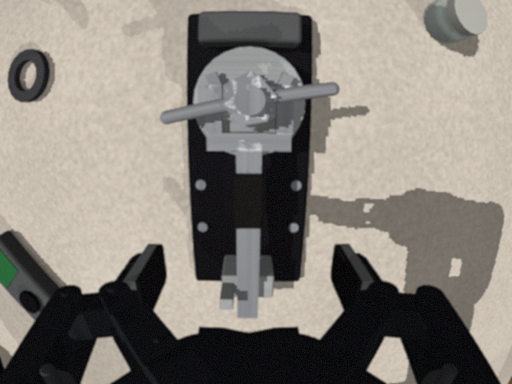

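View pics/w10c.png

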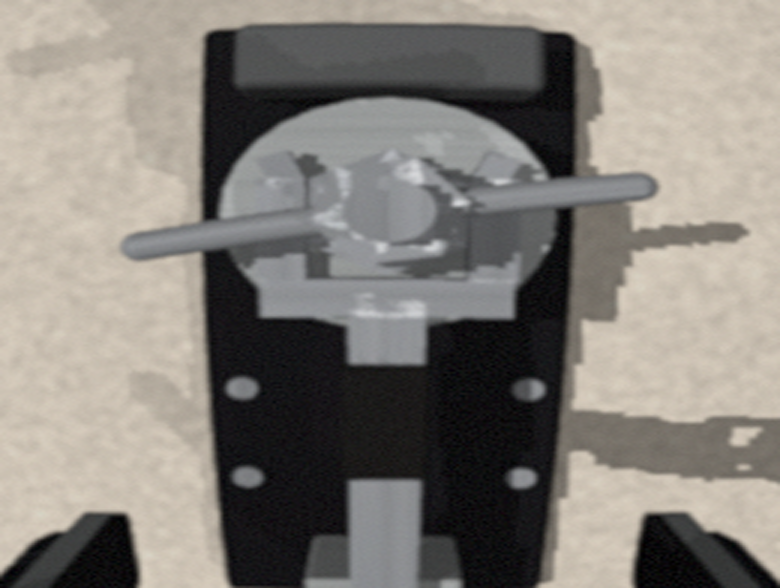

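Run:
```python
from h import *
import pickle
c=pickle.load(open("c10.pkl","rb"))
f=lambda x,y:(120+x/3,y/2.1)
P={}
for n,uv,z in (("thrL",(318,277),65),("thrR",(468,277),65),("spin",(390,206),103),("barL",(125,247),85),("barR",(656,186),85),("pedL",(218,205),55),("pedR",(557,203),55),("sleeveTL",(345,366),68),("sleeveTR",(426,366),68),("tailTL",(348,478),65),("tailTR",(421,478),65)): P[n]=onz(c,f(*uv),z,"wrist"); print(n,P[n].round(1))
d=P["barL"]-P["barR"]; print(np.linalg.norm(d),np.degrees(np.arctan2(d[1],d[0])),(P["barL"]+P["barR"])/2)
t=(P["tailTL"]+P["tailTR"])/2;h=(P["thrL"]+P["thrR"])/2; print(t,h,np.degrees(np.arctan2(*(h-t)[[1,0]])), "jaw",h+(h-t)/np.linalg.norm(h-t)*24.5)
```

```text
thrL [599.   40.8  65. ]
thrR [598.2   2.   65. ]
spin [623.7  21.8 103. ]
barL [613.5  85.7  85. ]
barR [631.8 -42.1  85. ]
pedL [627.5  67.6  55. ]
pedR [626.1 -23.4  55. ]
sleeveTL [565.7  34.7  68. ]
sleeveTR [565.2  13.5  68. ]
tailTL [518.9  35.8  65. ]
tailTR [518.4  15.2  65. ]
129.0629722355096 98.17823793580068 [622.64696813  21.78887616  85.        ]
[518.68822417  25.50418837  65.        ] [598.59663559  21.39309267  65.        ] -2.945133525235018 jaw [623.06427584  20.13429139  65.        ]
```

Spanner seated: jaw about 1–2 mm from the axis, axis within 1.5° of the grinder's, tail on the ledge beside the post. Bar end is at 98.2° world and the spindle at (623,22). Next I'll turn the hand to straddle the bar's +y half at r = 42 mm.

```bash
python3 tgt.py 617.2 63.6 150 98.2; python3 -m pendant '[[-0.17,0,0,0,1.5,-0.8,0.3],[-0.35,0,0,0,3,-1.6,0.3],[-0.53,0,0,0,4.5,-2.4,0.3],[-0.71,0,0,0,6,-3.2,0.3],[-0.89,0,0,0,7.2,-4,0.3]]' 60; python3 tgt.py 617.2 63.6 150 98.2
```

```text
t 10.7 pos [543.9  25.  150.4] yaw -1.42 rv [-1.7386e+00  7.0000e-04 -5.0000e-04] shift cm [ 0.049  7.234 -4.04 ]
time_s: 11.32
eef_pos: [616.7, 63.5, 148.6]
ee_rot: [0.663, 0.242, 0.665, -0.243]
force: [-0.3, 0.5, 0.5]
grip_width: 0.299
t 11.325 pos [616.7  63.5 148.6] yaw 49.91 rv [-8.428e-01 -2.700e-03  5.000e-04] shift cm [-0.143  0.041  0.028]
```

```bash
python3 -m pendant '[[-0.17,0,0,0,0,0,0.3],[-0.35,0,0,0,0,0,0.3],[-0.53,0,0,0,0,0,0.3],[-0.71,0,0,0,0,0,0.3],[-0.84,0,0,0,0,0,0.3]]' 60; python3 tgt.py 617.2 63.6 71 98.2;  python3 - <<'E'
from h import *
im=vision.capture("wrist"); cv2.imwrite("pics/w11.png",im[:,:,::-1])
E
```

```text
time_s: 11.95
eef_pos: [616.2, 63.2, 148.6]
ee_rot: [0.704, -0.049, 0.706, 0.049]
force: [0.2, 0.0, -1.1]
grip_width: 0.299
t 11.95 pos [616.2  63.2 148.6] yaw 97.98 rv [-0.0038 -0.0026 -0.0006] shift cm [7.763 0.017 0.123]
```

View pics/w11.png

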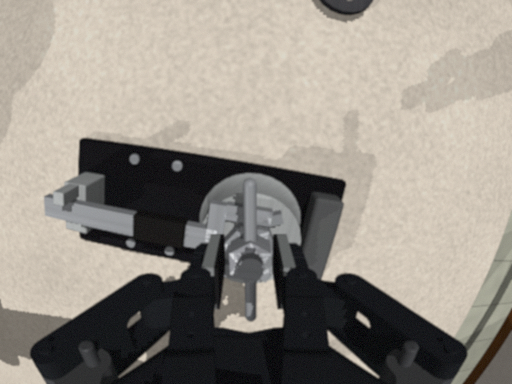

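The bar runs vertically in the picture at x≈250, midway between the fingers. Descend.

```bash
python3 -m pendant '[[0,0,0,2,0,0.1,0.3],[0,0,0,4,0,0.1,0.3],[0,0,0,6,0,0.1,0.3],[0,0,0,7.7,0,0.1,0.3],[0,0,0,7.7,0,0.1,0.3]]' 60; python3 tgt.py 617.2 63.6 71 98.2;  python3 - <<'E'
from h import *
im=vision.capture("wrist"); cv2.imwrite("pics/w12.png",im[:,:,::-1])
for i in range(3):
  s=sense(); print(s["force"].round(2),s["wrist_torque"].round(3)); vision.capture("top")
E
```

```text
time_s: 12.62
eef_pos: [616.9, 63.4, 71.7]
ee_rot: [0.704, -0.047, 0.707, 0.047]
force: [-0.1, -0.4, 1.5]
grip_width: 0.298
t 12.625 pos [616.9  63.4  71.7] yaw 97.66 rv [-0.0094 -0.0033 -0.0007] shift cm [0.067 0.014 0.033]
[ 1.2   0.46 -0.77] [-0.023 -0.042 -0.017]
[ 0.17 -0.59 -0.04] [0.023 0.024 0.01 ]
[-0.41  0.69 -0.02] [-0.032  0.009 -0.01 ]
```

View pics/w12.png

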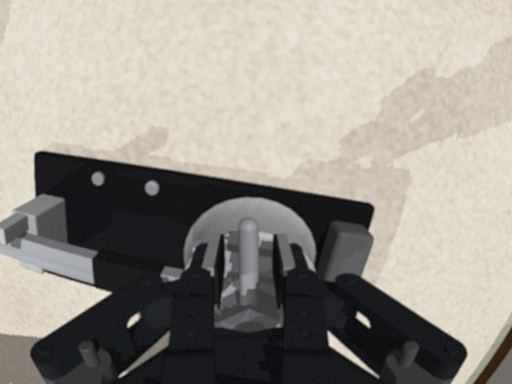

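```bash
python3 -m pendant '[[0,0,0,0,0,0,0.2],[0,0,0,0,0,0.05,0.18],[0,0,0,0,0,0.1,0.18],[0,0,0,0,0,0.15,0.18],[0,0,0,0,0,0.2,0.18]]' 60
cat > tq.py <<'E'
from h import *
S=np.array([623.2,22.0])
s=sense(); fs=[];ts=[]
for i in range(2):
    s=sense(); fs.append(s["force"]); ts.append(s["wrist_torque"])
    if i<1: vision.capture("top")
p,r=tool(); M=r.as_matrix(); d=p[:2]-S; f=np.mean(fs,0); m=np.mean(ts,0)
ang=np.degrees(np.arctan2(d[1],d[0])); yaw=np.degrees(np.arctan2(M[1,1],M[0,1]))
fr=M.T@f
print("t",round(s["time_s"],2),"r",np.hypot(*d).round(1),"ang",ang.round(2),"yaw",yaw.round(2),"z",p[2].round(1),"F tool",fr.round(2),"mz",m[2].round(3),"m",m.round(3),"tau_cw(F only)",round((d[0]*f[1]-d[1]*f[0])/1000,3),"grip",round(s["grip_width"],3))
E
python3 tq.py
```

```text
time_s: 13.45
eef_pos: [619.7, 63.6, 73.4]
ee_rot: [0.705, -0.048, 0.706, 0.048]
force: [-1.8, 0.7, 0.3]
grip_width: 0.18
t 13.5 r 41.8 ang 94.86 yaw 97.71 z 73.4 F tool [-0.28  0.51 -1.22] mz 0.016 m [-0.032  0.141  0.016] tau_cw(F only) 0.052 grip 0.182
```

```bash
python3 -m pendant '[[0.01,0,0,0,0,0.042,0.18],[0.02,0,0,0,0,0.084,0.18],[0.03,0,0,0,0,0.126,0.18],[0.04,0,0,0,0,0.168,0.18],[0.05,0,0,0,-0.01,0.21,0.18]]' 60; python3 tq.py
python3 -m pendant '[[0.01,0,0,0,0,0.042,0.18],[0.02,0,0,0,0,0.084,0.18],[0.03,0,0,0,0,0.126,0.18],[0.04,0,0,0,0,0.168,0.18],[0.05,0,0,0,-0.01,0.21,0.18]]' 60; python3 tq.py
```

```text
time_s: 14.12
eef_pos: [621.8, 63.8, 73.5]
ee_rot: [0.706, -0.03, 0.707, 0.03]
force: [-1.9, -0.7, 0.1]
grip_width: 0.182
t 14.18 r 41.8 ang 91.82 yaw 94.78 z 73.4 F tool [-0.14 -0.42 -2.25] mz 0.036 m [-0.11   0.397  0.036] tau_cw(F only) 0.093 grip 0.182
time_s: 14.8
eef_pos: [623.6, 63.8, 73.4]
ee_rot: [0.707, -0.012, 0.707, 0.012]
force: [-3.7, -1.3, 0.7]
grip_width: 0.183
t 14.85 r 41.8 ang 89.33 yaw 91.91 z 73.4 F tool [-0.53 -0.96 -4.53] mz 0.017 m [-0.264  0.806  0.017] tau_cw(F only) 0.188 grip 0.177
```

```bash
python3 -m pendant '[[0.01,0,0,0,0,0.042,0.18],[0.02,0,0,0,0,0.084,0.18],[0.03,0,0,0,0,0.126,0.18],[0.04,0,0,0,0,0.168,0.18],[0.05,0,0,0,-0.01,0.21,0.18]]' 60; python3 tq.py
python3 -m pendant '[[0.01,0,0,0,0,0.042,0.18],[0.02,0,0,0,0,0.084,0.18],[0.03,0,0,0,0,0.126,0.18],[0.04,0,0,0,0,0.168,0.18],[0.05,0,0,0,-0.01,0.21,0.18]]' 60; python3 tq.py
```

```text
time_s: 15.48
eef_pos: [625.7, 63.8, 73.3]
ee_rot: [0.707, 0.006, 0.707, -0.006]
force: [-4.8, -1.5, 0.7]
grip_width: 0.181
t 15.53 r 41.9 ang 86.5 yaw 89.05 z 73.3 F tool [-0.84 -1.6  -5.33] mz 0.115 m [-0.268  0.811  0.115] tau_cw(F only) 0.22 grip 0.184
time_s: 16.15
eef_pos: [627.8, 63.6, 73.3]
ee_rot: [0.706, 0.023, 0.707, -0.023]
force: [-6.0, -2.2, 0.1]
grip_width: 0.178
t 16.2 r 41.9 ang 83.61 yaw 86.18 z 73.4 F tool [ 0.06 -2.18 -5.12] mz 0.013 m [-0.278  0.843  0.013] tau_cw(F only) 0.21 grip 0.181
```

```bash
python3 -m pendant '[[0.014,0,0,0,0,0.06,0.18],[0.028,0,0,0,0,0.12,0.18],[0.042,0,0,0,0,0.176,0.18],[0.056,0,0,0,-0.01,0.235,0.18],[0.07,0,0,0,-0.02,0.294,0.18]]' 60; python3 tq.py
python3 - <<'E'
from h import *
im=vision.capture("wrist"); cv2.imwrite("pics/w13.png",im[:,:,::-1])
E
```

```text
time_s: 16.82
eef_pos: [630.7, 63.2, 73.3]
ee_rot: [0.705, 0.048, 0.706, -0.048]
force: [-5.3, -1.7, 0.4]
grip_width: 0.18
t 16.88 r 41.9 ang 79.61 yaw 82.16 z 73.3 F tool [-0.36 -2.41 -4.66] mz 0.068 m [-0.294  0.82   0.068] tau_cw(F only) 0.191 grip 0.179
```

View pics/w13.png

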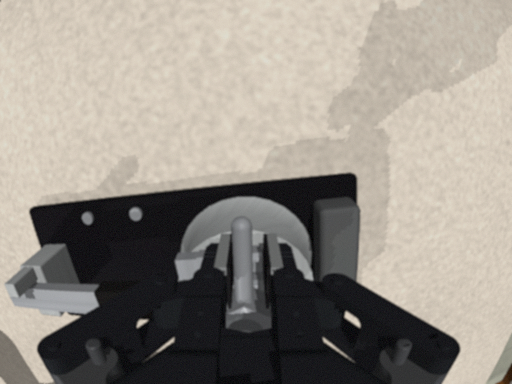

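```bash
python3 -m pendant '[[0.02,0,0,0,0,0.084,0.18],[0.045,0,0,0,-0.01,0.19,0.18],[0.07,0,0,0,-0.02,0.294,0.18],[0.09,0,0,0,-0.04,0.378,0.18],[0.11,0,0,0,-0.055,0.46,0.18]]' 60; python3 tq.py
python3 -m pendant '[[0.02,0,0,0,0,0.084,0.18],[0.04,0,0,0,-0.01,0.168,0.18],[0.06,0,0,0,-0.02,0.252,0.18],[0.08,0,0,0,-0.03,0.336,0.18],[0.1,0,0,0,-0.045,0.42,0.18]]' 60; python3 tq.py
```

```text
time_s: 17.55
eef_pos: [635.2, 62.2, 73.3]
ee_rot: [0.701, 0.087, 0.702, -0.087]
force: [-5.1, -1.5, 1.3]
grip_width: 0.177
t 17.6 r 41.9 ang 73.32 yaw 75.83 z 73.3 F tool [-0.69 -2.63 -4.7 ] mz 0.088 m [-0.243  0.857  0.088] tau_cw(F only) 0.192 grip 0.178
time_s: 18.23
eef_pos: [639.1, 60.8, 73.3]
ee_rot: [0.696, 0.122, 0.697, -0.122]
force: [-5.2, -1.9, 1.0]
grip_width: 0.181
t 18.27 r 41.9 ang 67.68 yaw 70.1 z 73.3 F tool [-0.75 -3.41 -4.78] mz 0.096 m [-0.167  0.922  0.096] tau_cw(F only) 0.194 grip 0.178
```

```bash
python3 -m pendant '[[0.014,0,0,0,0,0.06,0.18],[0.028,0,0,0,0,0.12,0.18],[0.042,0,0,0,0,0.176,0.18],[0.056,0,0,0,-0.01,0.235,0.18],[0.07,0,0,0,-0.02,0.294,0.18]]' 60; python3 -m pendant '[[0.005,0,0,0,0,0.021,0.18],[0.01,0,0,0,0,0.042,0.18],[0.015,0,0,0,0,0.063,0.18],[0.02,0,0,0,0,0.084,0.18],[0.025,0,0,0,-0.005,0.105,0.18]]' 60
```

```text
time_s: 18.9
eef_pos: [641.7, 59.6, 73.2]
ee_rot: [0.691, 0.146, 0.692, -0.146]
force: [-6.0, -1.6, 0.7]
grip_width: 0.183
time_s: 19.52
eef_pos: [642.6, 59.1, 73.3]
ee_rot: [0.689, 0.155, 0.691, -0.155]
force: [-5.7, -1.0, 1.7]
grip_width: 0.18
```

```bash
python3 -m pendant '[[0.005,0,0,0,0,0.021,0.18],[0.01,0,0,0,0,0.042,0.18],[0.015,0,0,0,0,0.063,0.18],[0.02,0,0,0,0,0.084,0.18],[0.025,0,0,0,-0.005,0.105,0.18]]' 60; python3 -c "
from h import *
print(sense()['wrist_torque'])"
```

```text
time_s: 20.15
eef_pos: [643.6, 58.7, 73.2]
ee_rot: [0.687, 0.163, 0.689, -0.163]
force: [-5.2, -2.0, 1.3]
grip_width: 0.182
[-0.18351803  0.9429534   0.06654831]
```

```bash
python3 -m pendant '[[0.005,0,0,0,0,0.021,0.18],[0.01,0,0,0,0,0.042,0.18],[0.015,0,0,0,0,0.063,0.18],[0.02,0,0,0,0,0.084,0.18],[0.025,0,0,0,-0.005,0.105,0.18]]' 60
```

```text
time_s: 20.78
eef_pos: [644.5, 58.1, 73.2]
ee_rot: [0.685, 0.172, 0.687, -0.172]
force: [-5.6, -1.6, -0.4]
grip_width: 0.179
```

```bash
python3 -m pendant '[[0.005,0,0,0,0,0.021,0.18],[0.01,0,0,0,0,0.042,0.18],[0.015,0,0,0,0,0.063,0.18],[0.02,0,0,0,0,0.084,0.18],[0.025,0,0,0,-0.005,0.105,0.18]]' 60; python3 tq.py
```

```text
time_s: 21.4
eef_pos: [645.3, 57.6, 73.2]
ee_rot: [0.683, 0.18, 0.684, -0.18]
force: [-6.0, -0.7, 0.5]
grip_width: 0.181
t 21.45 r 42.0 ang 58.14 yaw 60.43 z 73.2 F tool [-0.49 -3.67 -4.36] mz 0.045 m [-0.144  0.969  0.045] tau_cw(F only) 0.177 grip 0.18
```

```bash
python3 -m pendant '[[0.005,0,0,0,0,0.021,0.18],[0.01,0,0,0,0,0.042,0.18],[0.015,0,0,0,0,0.063,0.18],[0.02,0,0,0,0,0.084,0.18],[0.025,0,0,0,-0.005,0.105,0.18]]' 60
```

```text
time_s: 22.08
eef_pos: [646.2, 57.1, 73.2]
ee_rot: [0.681, 0.189, 0.682, -0.189]
force: [-5.5, -1.2, 1.0]
grip_width: 0.183
```

```bash
python3 -m pendant '[[0.005,0,0,0,0,0.021,0.18],[0.01,0,0,0,0,0.042,0.18],[0.015,0,0,0,0,0.063,0.18],[0.02,0,0,0,0,0.084,0.18],[0.025,0,0,0,-0.005,0.105,0.18]]' 60; python3 tq.py
```

```text
time_s: 22.7
eef_pos: [647.1, 56.5, 73.3]
ee_rot: [0.678, 0.197, 0.68, -0.197]
force: [-6.4, -0.4, 0.7]
grip_width: 0.183
t 22.75 r 42.0 ang 55.27 yaw 57.57 z 73.2 F tool [-0.57 -3.45 -4.73] mz 0.046 m [-0.101  0.977  0.046] tau_cw(F only) 0.193 grip 0.179
```

```bash
python3 -m pendant '[[0.005,0,0,0,0,0.021,0.18],[0.01,0,0,0,0,0.042,0.18],[0.015,0,0,0,0,0.063,0.18],[0.02,0,0,0,0,0.084,0.18],[0.025,0,0,0,-0.005,0.105,0.18]]' 60
```

```text
time_s: 23.38
eef_pos: [647.9, 55.9, 73.2]
ee_rot: [0.676, 0.206, 0.677, -0.206]
force: [-6.6, -1.3, 1.2]
grip_width: 0.18
```

```bash
python3 -m pendant '[[0.005,0,0,0,0,0.021,0.18],[0.01,0,0,0,0,0.042,0.18],[0.015,0,0,0,0,0.063,0.18],[0.02,0,0,0,0,0.084,0.18],[0.025,0,0,0,-0.005,0.105,0.18]]' 60
```

```text
time_s: 24.0
eef_pos: [648.8, 55.4, 73.2]
ee_rot: [0.673, 0.214, 0.675, -0.214]
force: [-5.7, -0.5, -0.4]
grip_width: 0.179
```

```bash
python3 -m pendant '[[0.005,0,0,0,0,0.021,0.18],[0.01,0,0,0,0,0.042,0.18],[0.015,0,0,0,0,0.063,0.18],[0.02,0,0,0,0,0.084,0.18],[0.025,0,0,0,-0.005,0.105,0.18]]' 60
```

```text
time_s: 24.62
eef_pos: [649.6, 54.7, 73.2]
ee_rot: [0.67, 0.223, 0.672, -0.223]
force: [-6.5, 0.5, 0.3]
grip_width: 0.179
```

```bash
python3 -m pendant '[[0.005,0,0,0,0,0.021,0.18],[0.01,0,0,0,0,0.042,0.18],[0.015,0,0,0,0,0.063,0.18],[0.02,0,0,0,0,0.084,0.18],[0.025,0,0,0,-0.005,0.105,0.18]]' 60; python3 tq.py
```

```text
time_s: 25.25
eef_pos: [650.4, 54.1, 73.2]
ee_rot: [0.668, 0.231, 0.669, -0.231]
force: [-5.7, -0.4, 0.6]
grip_width: 0.182
t 25.3 r 42.1 ang 49.7 yaw 51.84 z 73.2 F tool [-0.46 -3.65 -4.26] mz 0.059 m [-0.022  0.939  0.059] tau_cw(F only) 0.173 grip 0.179
```

```bash
python3 -m pendant '[[0.005,0,0,0,0,0.021,0.18],[0.01,0,0,0,0,0.042,0.18],[0.015,0,0,0,0,0.063,0.18],[0.02,0,0,0,0,0.084,0.18],[0.025,0,0,0,-0.005,0.105,0.18]]' 60
```

```text
time_s: 25.92
eef_pos: [651.2, 53.4, 73.2]
ee_rot: [0.665, 0.239, 0.666, -0.239]
force: [-6.3, 0.3, 0.3]
grip_width: 0.179
```

```bash
python3 -m pendant '[[0.005,0,0,0,0,0.021,0.18],[0.01,0,0,0,0,0.042,0.18],[0.015,0,0,0,0,0.063,0.18],[0.02,0,0,0,0,0.084,0.18],[0.025,0,0,0,-0.005,0.105,0.18]]' 60
```

```text
time_s: 26.55
eef_pos: [652.0, 52.8, 73.2]
ee_rot: [0.662, 0.248, 0.663, -0.248]
force: [-6.2, 0.3, 0.9]
grip_width: 0.181
```

```bash
python3 -m pendant '[[0.005,0,0,0,0,0.021,0.18],[0.01,0,0,0,0,0.042,0.18],[0.015,0,0,0,0,0.063,0.18],[0.02,0,0,0,0,0.084,0.18],[0.025,0,0,0,-0.005,0.105,0.18]]' 60
```

```text
time_s: 27.18
eef_pos: [652.7, 52.1, 73.2]
ee_rot: [0.658, 0.256, 0.66, -0.256]
force: [-6.0, 1.2, 0.3]
grip_width: 0.174
```

```bash
python3 -m pendant '[[0.005,0,0,0,0,0.021,0.18],[0.01,0,0,0,0,0.042,0.18],[0.015,0,0,0,0,0.063,0.18],[0.02,0,0,0,0,0.084,0.18],[0.025,0,0,0,-0.005,0.105,0.18]]' 60
```

```text
time_s: 27.8
eef_pos: [653.5, 51.4, 73.2]
ee_rot: [0.655, 0.264, 0.657, -0.264]
force: [-5.8, 1.2, 0.7]
grip_width: 0.181
```

```bash
python3 -m pendant '[[0.005,0,0,0,0,0.021,0.18],[0.01,0,0,0,0,0.042,0.18],[0.015,0,0,0,0,0.063,0.18],[0.02,0,0,0,0,0.084,0.18],[0.025,0,0,0,-0.005,0.105,0.18]]' 60;python3 tq.py
```

```text
time_s: 28.42
eef_pos: [654.2, 50.7, 73.2]
ee_rot: [0.652, 0.272, 0.653, -0.272]
force: [-6.1, 0.4, -0.1]
grip_width: 0.176
t 28.48 r 42.2 ang 42.72 yaw 44.68 z 73.2 F tool [ 0.1  -3.2  -4.53] mz 0.049 m [0.071 0.945 0.049] tau_cw(F only) 0.187 grip 0.183
```

```bash
python3 -m pendant '[[0.005,0,0,0,0,0.021,0.18],[0.01,0,0,0,0,0.042,0.18],[0.015,0,0,0,0,0.063,0.18],[0.02,0,0,0,0,0.084,0.18],[0.025,0,0,0,-0.005,0.105,0.18]]' 60
```

```text
time_s: 29.1
eef_pos: [654.9, 49.9, 73.2]
ee_rot: [0.648, 0.28, 0.65, -0.281]
force: [-6.7, 1.2, 0.4]
grip_width: 0.176
```

```bash
python3 -m pendant '[[0.005,0,0,0,0,0.021,0.18],[0.01,0,0,0,0,0.042,0.18],[0.015,0,0,0,0,0.063,0.18],[0.02,0,0,0,0,0.084,0.18],[0.025,0,0,0,-0.005,0.105,0.18]]' 60
```

```text
time_s: 29.72
eef_pos: [655.6, 49.1, 73.2]
ee_rot: [0.645, 0.289, 0.646, -0.289]
force: [-5.4, 0.0, 0.2]
grip_width: 0.179
```

```bash
python3 -m pendant '[[0.005,0,0,0,0,0.021,0.18],[0.01,0,0,0,0,0.042,0.18],[0.015,0,0,0,0,0.063,0.18],[0.02,0,0,0,0,0.084,0.18],[0.025,0,0,0,-0.005,0.105,0.18]]' 60
```

```text
time_s: 30.35
eef_pos: [656.1, 48.5, 73.1]
ee_rot: [0.641, 0.297, 0.643, -0.297]
force: [-6.3, 1.2, 0.7]
grip_width: 0.182
```

```bash
python3 -m pendant '[[0.005,0,0,0,0,0.021,0.18],[0.01,0,0,0,0,0.042,0.18],[0.015,0,0,0,0,0.063,0.18],[0.02,0,0,0,0,0.084,0.18],[0.025,0,0,0,-0.005,0.105,0.18]]' 60;python3 tq.py
```

```text
time_s: 30.98
eef_pos: [656.5, 47.9, 73.1]
ee_rot: [0.637, 0.305, 0.639, -0.305]
force: [-8.3, 2.6, 0.8]
grip_width: 0.179
t 31.02 r 42.2 ang 37.91 yaw 38.96 z 73.1 F tool [-1.05 -4.59 -7.25] mz 0.101 m [0.458 1.264 0.101] tau_cw(F only) 0.302 grip 0.182
```

Force is rising and the advance is falling off, so the nut is going solid. Smaller steps from here.

```bash
python3 -m pendant '[[0.003,0,0,0,0,0.01,0.18],[0.006,0,0,0,0,0.02,0.18],[0.009,0,0,0,0,0.03,0.18],[0.012,0,0,0,0,0.045,0.18],[0.012,0,0,0,0,0.05,0.18]]' 60;python3 tq.py
```

```text
time_s: 31.65
eef_pos: [656.6, 47.7, 73.0]
ee_rot: [0.635, 0.308, 0.638, -0.308]
force: [-8.2, 3.3, 1.6]
grip_width: 0.179
t 31.7 r 42.2 ang 37.59 yaw 38.31 z 73.0 F tool [-1.42 -4.9  -7.93] mz 0.118 m [0.59  1.408 0.118] tau_cw(F only) 0.331 grip 0.18
```

```bash
python3 -m pendant '[[0.003,0,0,0,0,0.02,0.18],[0.006,0,0,0,0,0.04,0.18],[0.009,0,0,0,0,0.06,0.18],[0.009,0,0,0,0,0.08,0.18],[0.009,0,0,0,0,0.08,0.18]]' 60;python3 tq.py
```

```text
time_s: 32.33
eef_pos: [656.9, 47.4, 72.9]
ee_rot: [0.633, 0.311, 0.637, -0.311]
force: [-9.8, 5.1, 1.9]
grip_width: 0.183
t 32.38 r 42.2 ang 37.08 yaw 37.8 z 72.9 F tool [-1.62 -4.79 -9.86] mz 0.107 m [0.755 1.611 0.107] tau_cw(F only) 0.413 grip 0.182
```

```bash
python3 -m pendant '[[0.003,0,0,0,0,0.03,0.18],[0.006,0,0,0,0,0.06,0.18],[0.009,0,0,0,0,0.09,0.18],[0.012,0,0,0,0,0.12,0.18],[0.012,0,0,0,0,0.12,0.18]]' 60;python3 tq.py
```

```text
time_s: 33.0
eef_pos: [657.2, 46.9, 72.8]
ee_rot: [0.631, 0.315, 0.635, -0.315]
force: [-11.5, 6.1, 2.8]
grip_width: 0.186
t 33.05 r 42.2 ang 36.24 yaw 37.12 z 72.8 F tool [ -2.72  -5.33 -12.24] mz 0.151 m [1.08  1.873 0.151] tau_cw(F only) 0.512 grip 0.182
```

```bash
python3 -m pendant '[[0.003,0,0,0,0,0.03,0.18],[0.006,0,0,0,0,0.06,0.18],[0.006,0,0,0,0,0.09,0.18],[0.006,0,0,0,0,0.09,0.18],[0.006,0,0,0,0,0.09,0.18]]' 60;python3 tq.py
```

```text
time_s: 33.67
eef_pos: [657.5, 46.6, 72.8]
ee_rot: [0.63, 0.317, 0.635, -0.317]
force: [-13.1, 8.0, 3.1]
grip_width: 0.18
t 33.73 r 42.2 ang 35.67 yaw 36.79 z 72.8 F tool [ -3.27  -5.4  -14.27] mz 0.164 m [1.319 2.091 0.164] tau_cw(F only) 0.597 grip 0.18
```

Torque is now about 0.75 N m (0.60 from force and 0.16 from the moment, the same sum that gave 0.25 N m drag), about 14 N at the bar's end. A look before backing off.

```bash
python3 - <<'E'
from h import *
im=vision.capture("wrist"); cv2.imwrite("pics/w14.png",im[:,:,::-1])
im=vision.capture("scene");cv2.imwrite("pics/s14.png",cv2.resize(im[140:280,180:340,::-1],None,fx=4,fy=4,interpolation=cv2.INTER_CUBIC))
E
python3 tq.py
```

```text
t 33.88 r 42.2 ang 35.66 yaw 36.79 z 72.8 F tool [ -2.44  -5.03 -13.59] mz 0.14 m [1.316 2.07  0.14 ] tau_cw(F only) 0.569 grip 0.179
```

View pics/w14.png

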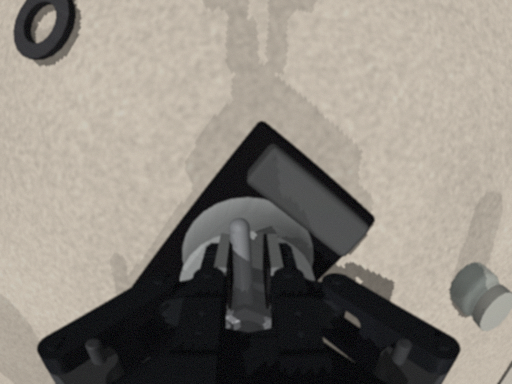

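View pics/s14.png

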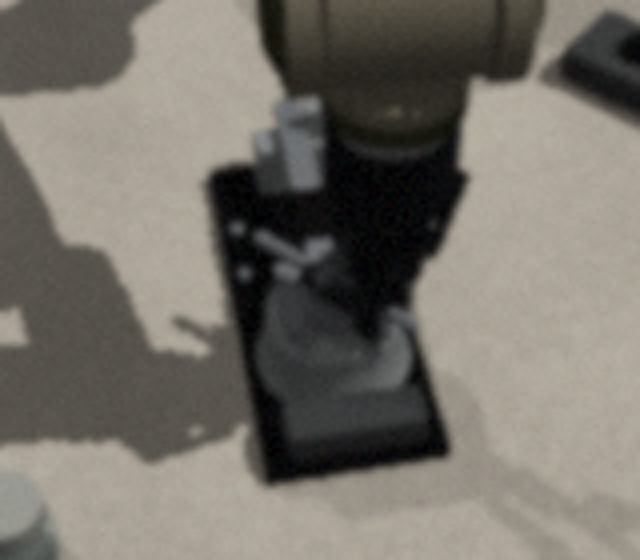

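```bash
python3 -m pendant '[[0.002,0,0,0,0,0.02,0.18],[0.004,0,0,0,0,0.04,0.18],[0.005,0,0,0,0,0.06,0.18],[0.005,0,0,0,0,0.06,0.18],[0.005,0,0,0,0,0.06,0.18]]' 60;python3 tq.py
```

```text
time_s: 34.5
eef_pos: [657.7, 46.4, 72.7]
ee_rot: [0.629, 0.318, 0.634, -0.318]
force: [-14.0, 8.1, 2.6]
grip_width: 0.181
t 34.55 r 42.2 ang 35.32 yaw 36.51 z 72.7 F tool [ -2.73  -5.87 -14.96] mz 0.119 m [1.444 2.238 0.119] tau_cw(F only) 0.626 grip 0.183
```

```bash
python3 -m pendant '[[0,0,0,0,0,-0.15,0.18],[0,0,0,0,0,-0.3,0.2],[0,0,0,0,0,-0.45,0.3],[0,0,0,0,0,-0.5,0.38],[0,0,0,0,0,-0.5,0.38]]' 60;python3 tq.py
python3 - <<'E'
from h import *
im=vision.capture("wrist"); cv2.imwrite("pics/w15.png",im[:,:,::-1])
E
```

```text
time_s: 35.17
eef_pos: [657.3, 47.7, 73.7]
ee_rot: [0.632, 0.319, 0.631, -0.318]
force: [0.9, -0.1, 0.5]
grip_width: 0.379
t 35.23 r 42.6 ang 37.07 yaw 36.44 z 73.6 F tool [-0.06  0.65  0.63] mz 0.01 m [ 0.055 -0.018  0.01 ] tau_cw(F only) -0.027 grip 0.378
```

View pics/w15.png

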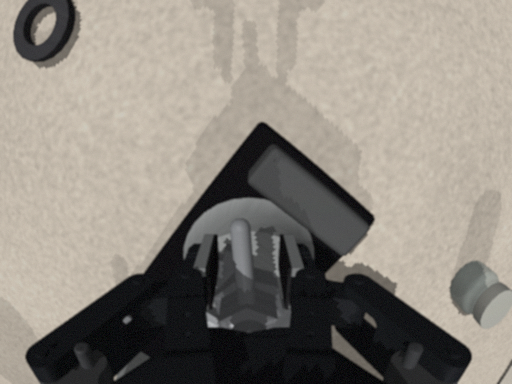

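Fingers are clear on both sides of the bar (bar at x≈240, fingers at about 205 and 290) and the force is zero. Lifting straight up, then a final look.

```bash
python3 -m pendant '[[0,0,0,-1.5,0,0,0.38],[0,0,0,-4,0,0,0.38],[0,0,0,-7,0,0,0.38],[0,0,0,-11,0,0,0.38],[0,0,0,-14,0,0,0.38]]' 60
python3 tgt.py 500 25 215 0
```

```text
time_s: 35.9
eef_pos: [657.2, 47.8, 216.7]
ee_rot: [0.632, 0.319, 0.63, -0.318]
force: [0.0, -0.4, 0.5]
grip_width: 0.382
t 35.9 pos [657.2  47.8 216.7] yaw 36.46 rv [ 0.6363  0.0012 -0.0027] shift cm [  0.125 -14.001  -7.513]
```

```bash
python3 -m pendant '[[0.13,0,0,0,-3,-1.5,0.38],[0.26,0,0,0,-6,-3,0.38],[0.39,0,0,0,-9,-4.5,0.38],[0.52,0,0,0,-12,-6,0.38],[0.636,0,0,0,-14,-7.5,0.38]]' 60
python3 -m pendant '[[0,0,0,0,0,0,0.38],[0,0,0,0,0,0,0.38],[0,0,0,0,0,0,0.38],[0,0,0,0,0,0,0.38],[0,0,0,0,0,0,0.38]]' 60
python3 - <<'E'
from h import *
import pickle
c=vision.calibration("wrist"); im=vision.capture("wrist"); pickle.dump(c,open("c16.pkl","wb")); cv2.imwrite("pics/w16.png",im[:,:,::-1])
cv2.imwrite("pics/w16c.png",cv2.resize(im[80:340,120:380,::-1],None,fx=2.3,fy=2.3,interpolation=cv2.INTER_CUBIC))
im=vision.capture("top"); cv2.imwrite("pics/t16.png",im[:,:,::-1])
E
```

```text
time_s: 36.52
eef_pos: [498.8, 24.7, 214.8]
ee_rot: [0.499, 0.501, 0.498, -0.501]
force: [0.1, -0.4, 0.0]
grip_width: 0.384
time_s: 37.15
eef_pos: [500.0, 25.0, 213.3]
ee_rot: [0.5, 0.5, 0.5, -0.5]
force: [0.1, 0.4, -0.6]
grip_width: 0.382
```

View pics/w16.png

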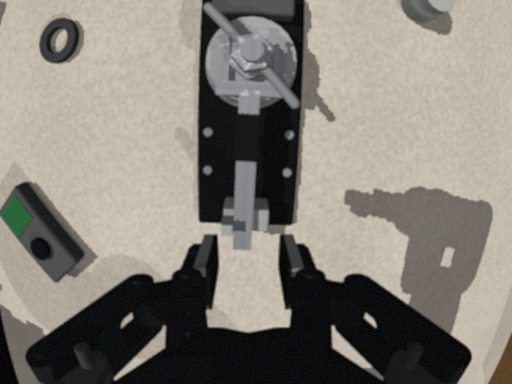

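View pics/w16c.png

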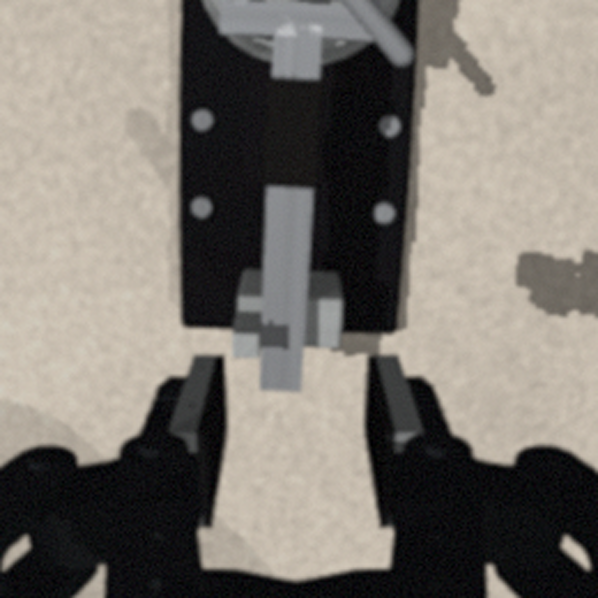

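View pics/t16.png

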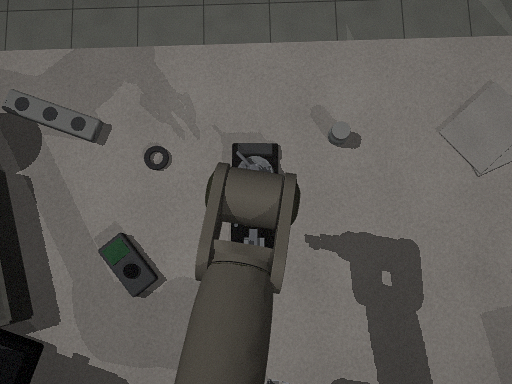

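Run:
```python
from h import *
import pickle
c=pickle.load(open("c16.pkl","rb"))
a=onz(c,(207,7),85,"wrist");b=onz(c,(296,104),85,"wrist");d=a-b
print(a,b,(a+b)/2,np.linalg.norm(d),np.degrees(np.arctan2(d[1],d[0])))
tail=onz(c,(242.5,249),65,"wrist"); slv=(onz(c,(236,115),68,"wrist")+onz(c,(259,115),68,"wrist"))/2
L=onz(c,(227,82),65,"wrist");Rr=onz(c,(268,82),65,"wrist")
print(tail,slv,(L+Rr)/2); u=slv-tail;u[2]=0; print(np.linalg.norm(u),"jaw",tail+u/np.linalg.norm(u)*202,np.degrees(np.arctan2(u[1],u[0])))
```

```text
[668.74478117  62.76569971  85.        ] [576.26141558 -18.30807198  85.        ] [622.50309838  22.22881386  85.        ] 122.98833020869793 41.23880475532236
[421.02375467  31.18358146  65.        ] [564.90881605  25.78029491  68.        ] [597.40139788  25.83399612  65.        ]
143.98647990292827 jaw [622.88147367  23.60325945  65.        ] -2.1506062384473354
```

Run:
```python
from rig import job, sense
print(job.finish_job()); print(sense()["time_s"])
```

```text
the job is handed in; nothing more can be done
None
the job is handed in; nothing more can be done
```

I slid the spanner onto the lower nut, laid its tail on the ledge beside the post, and let go. I then turned the jam nut clockwise by its bar until it went solid, nipped it up, backed the hand off, and handed the job in at about 37 s of the 72 s allowed.

**Nip-up:** the steady drag read about 0.25 N m, then rose over the last steps to about 0.75 N m. That is about 14 N at the bar's end, or roughly 3.5 to 4.5 N on the post by my estimate. I could not measure the post force directly. Different ways of reading the wrist sensor disagreed somewhat, giving 0.63 to 0.76 N m.

**Last pictures:**
- **Bar:** about 41° from the robot's x axis, which puts the bar end about 40 mm to the grinder's +x (30 mm needed).
- **Spanner:** jaw centre about 1.5 mm from the nut's axis, within the 2 mm camera calibration, with its tail by the post and at -2° against the grinder's -1.5°.
- **Bystanders:** the multimeter, jar and burr look unmoved by eye; I did not re-measure them.
- **Robot:** the hand was clear of everything, with force readings near zero.

I did not measure the lower nut's angle on its own. The spanner's small angle suggests it stayed well within 0.25 rad.

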